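# Slide the coin tray through to the customer

### The arm

A 6-joint arm with a two-finger parallel gripper is mounted at the origin on the work surface. World frame = base frame: x ahead of the robot, y to its left, z up, the work surface at z = 0. Lengths are in m, angles in rad, forces in N, time in s.
With the tool pointing down it reaches from about 0.325 to 0.9 m from the base axis. Payload 3.5 kg.
Tool frame: the origin (TCP) lies on the mounting face of the last link; the fingertips stand 173 mm ahead of it and the grasp point (between the pads) lies 155 mm ahead of it; z points along the fingers, y is the line along which they close (so a half turn about z gives the same grasp; the last joint's range is limited). The gripper opens to 85 mm and grips with 20 to 120 N. Pads are 22 mm wide; open, the fingers measure 114 mm over their backs; the gripper's body (76 mm by 85 mm) begins 54 mm behind the grasp point. The pads swing forward as they close: fully open they stand 13 mm farther back than shut.
Start: joints at [1.156, 0.276, -0.026, 1.268, 0, 1.467], TCP at [0.192, 0.595, 0.405] pointing down, gripper open.
Joint ranges: [-3.12, 3.12], [-0.85, 1.88], [-1.08, 1.24], [-1.95, 2.15], [-1.57, 1.53], [-3.14, 3.14]. Speed limits (rad/s): [2.57, 2.57, 3.14, 3.14, 3.14, 3.14].

### API

Orientations are given as a unit quaternion [x, y, z, w].
In Python, from workcell import get_state, imaging, sign_off gives the robot as it stands. The module is installed in compiled form; this text tells all that it offers.
- The arm moves only by the tool drive_tool, never from a script. Its argument "rows" is text: rows parted by semicolons, each of 7 numbers parted by spaces: the shift along the tool's x, y, z in cm, then the turn, a rotation vector about the tool's x, y, z in rad, then the opening, from 0 (shut) to 1 (fully open). In form: x y z rx ry rz hand; .... A call has 1 to 12 rows; each row shifts and turns the commanded pose from where the row before left it, along the tool's axes as they then stand; what a row does not reach is not made up. A row lasts 1/10 s, in which the tool goes at most 50 mm and 8.59 degrees, less where a joint would pass 70% of its speed; a pose out of reach is approached as far as the arm can. A call is refused whole if a number of a shift passes 5 or a number of a turn 0.15, either way. A call with a gripper value outside its range is refused whole. The fingers move at their own pace and stop on an object; the grip force is fixed at half the most. Time passes only in rows, so rows that do not move let the fingers close. It gives the time, the measured TCP pose, the force, the opening and the grip force at its end, in the units of the state.
- get_state(): the state, without advancing time (a new reading comes with each control period).
- imaging.get_image(name): name is "scene" or "top"; returns (picture, depth): 480x640x3 uint8, red, green, blue; 480x640 float32, m along the optical axis (not along the pixel's ray), 0 where there is no reading.
- imaging.camera_info(name): a dict with "fovy" (degrees; the focal length in pixels is half the picture's height over the tangent of half this angle, whatever the lens; pixels are square), "cx", "cy" (the principal point, pixels), "rvec" (rotation vector, rad) and "tvec" (3), from world to camera coordinates, as OpenCV has them. Camera axes: x right, y down, z forward; pixel columns grow to the right and rows downward; lengths in m; the calibration is good to about 2 mm. A picture is of the moment at which its call begins. camera_info takes no time and is no camera call.
- sign_off(): hands the job in; it is judged then, once.
The state is a dict: "time_s": time; "joint_positions": joint angles; "joint_velocities": joint speeds; "joint_efforts": joint torques, N m; "eef_pos": TCP position; "ee_rot": TCP orientation; "force": force on the tool from outside, world axes, zero at the start; "moment": the same for the moment, N m; "gripper_width": finger opening in m; "grip_force": force on a finger pad.
Only numpy, scipy, OpenCV 4.12 (cv2) and the standard library are available. Lean on these libraries where they do the work, as an engineer would, in place of code of your own. Each camera call takes 0.05 s, during which the arm holds its last target. There are 200 camera calls.

### The job

The customer is ready to pay: push the green coin tray across the counter to the customer's side (away from the robot), straight through the narrow gap between the tape dispenser and the card reader, until the whole tray lies about a finger's width beyond both, still square to the gap. Only push it with the fingers, gently: it stays flat on the counter, is never pinched, lifted or tipped, and may brush the dispenser and reader but must not be forced against them. Leave everything else on the counter where it is, and finish with the hand clear.

Things in the scene. Friction and masses are not known exactly. Their poses are not given: they have to be found in the camera images.
- tray: Loose shallow green plastic coin tray with a cream dimpled mat, about 180 g, 100 mm along its x, 150 mm along its y, 20 mm high, outer corners of 20 mm radius, upright walls 5 mm thick, mat 9 mm above the counter. Origin: centre of its underside. Starts on the robot's side, turned up to 0.3 rad, off the gap's centre line. It goes through with its x along the gap, its 150 mm length across.
- dispenser: Heavy brown-grey desk tape dispenser, does not move: left (+y) side of the gap. 180 mm long (y), 70 mm wide (x), 112 mm high at the roll. Origin: at counter level in the middle of its flat upright end face that bounds the gap; the body runs from there along its +y, and from -35 to +35 mm in x. Its x axis points through the gap to the customer.
- reader: Black card reader with a blue ring, screwed down: right (-y) side of the gap. 130 mm long (y), 70 mm wide (x), 50 mm high. Origin: at counter level in the middle of its upright side face that bounds the gap; the body runs along its -y, -35 to +35 mm in x. Parallel to the dispenser. The gap between the two faces is 158 to 162 mm wide; its middle is midway between the two origins.
- scanner: Bystander, loose: dark grey hand-held barcode scanner lying beyond the reader's far end, 205 mm long, 66 mm wide, 48 mm high. Origin: centre of its underside, x towards its head.
- sanitiser: Bystander, loose: white pump bottle, 68 mm diameter, 182 mm high with the pump, beyond the dispenser's far end. Origin: centre of its underside.
- calculator: Bystander, loose: light grey desk calculator, 150 x 100 x 22 mm, lying on the robot's side left of the tray. Origin: centre of its underside.
- stamp: Bystander, loose: black self-inking stamp with a blue top, 62 x 38 x 74 mm, standing on the robot's side to the right. Origin: centre of its underside.
- tape_measure: Bystander, loose: yellow and black tape measure, 70 x 38 x 64 mm, standing on the customer's side behind the dispenser or the reader. Origin: centre of its underside.
- screw_box: Bystander, loose: cardboard and green box of screws, 60 x 80 x 48 mm, on the customer's side behind the other of the two. Origin: centre of its underside.

How it is judged:
By the outcome, as a careful person would: the job done as asked, in the order asked, and still so for the second after the job is handed in, with the robot touching nothing.
It also fails if it takes over 72 s, if anything falls off the work surface, if the arm or the gripper's body presses on something with over 40 N, if the wrist force passes 120 N, or if a joint passes its speed limit or range.

## Working session

There is one attempt and no reset: what is moved stays moved. The work goes in short steps, Python scripts to look and compute and a tool call to move; the robot and the scene stay as the last step left them, time stands still between calls to the robot, and variables do not carry over. Pictures are saved under pics/ and viewed, at most 10 in all, crops included, and the job is handed in when it is done.

Besides the shell and the picture viewer there is one more tool, called after "Request:" as a command line: name --argument value ..., lists and objects as JSON in quotes. drive_tool: Moves the arm, as the interface text tells. Its arguments: {"type":"object","properties":{"rows":{"type":"string"}},"required":["rows"]}

```bash
mkdir -p pics
cat > h.py <<'E'
import numpy as np, cv2
from workcell import get_state, imaging, sign_off
def cam(n):
    c=imaging.camera_info(n); f=240/np.tan(np.radians(c["fovy"])/2)
    return f,c["cx"],c["cy"],cv2.Rodrigues(np.array(c["rvec"],float))[0],np.array(c["tvec"],float)
def cloud(n):
    im,d=imaging.get_image(n); f,cx,cy,R,t=cam(n)
    v,u=np.mgrid[:480,:640]; P=np.stack([(u-cx)*d/f,(v-cy)*d/f,d],-1)
    W=(P-t)@R; W[d==0]=np.nan
    return im,d,W
E
python3 - <<'E'
from h import *
for n in("top","scene"):
    im,d,W=cloud(n); cv2.imwrite(f"pics/{n}0.png",im[...,::-1]); np.savez(f"{n}0.npz",im=im,d=d,W=W)
    print(n,imaging.camera_info(n),(d==0).mean())
s=get_state();print(s)
E
```

```text
top {'fovy': 42.000205348856916, 'cx': 323.1443013342778, 'cy': 249.48973044916352, 'rvec': array([ 2.15411554, -2.09358642,  0.19670793]), 'tvec': array([0.02431366, 0.57095123, 1.51811125])} 0.0039680989583333335
scene {'fovy': 50.706045261114056, 'cx': 318.47663623694024, 'cy': 233.3855592201884, 'rvec': array([ 2.38654059,  0.85923171, -0.26138047]), 'tvec': array([-0.47505085, -0.24298422,  1.395806  ])} 0.0038346354166666667
{'time_s': 0.1, 'joint_positions': array([ 1.15561709e+00,  2.77113311e-01, -2.77359404e-02,  1.26804236e+00,
        5.48692574e-05,  1.46740902e+00]), 'joint_velocities': array([-0.00036226, -0.00189342,  0.0029628 ,  0.00033721, -0.00105615,
       -0.00179173]), 'joint_efforts': array([ 7.03474634e-04, -4.46707499e+01,  2.96128982e+01,  8.52313824e-03,
       -8.84987230e-05, -2.10955221e-05]), 'eef_pos': array([0.1915796 , 0.59454045, 0.40363984]), 'ee_rot': array([ 1.55265203e-01,  9.87872268e-01, -1.00558899e-03, -2.95120099e-04]), 'force': array([0.04577826, 0.06002477, 0.36321729]), 'moment': array([ 0.00777818, -0.01483716, -0.02430668]), 'grip_force': 0.0, 'gripper_width': 0.08519493163522901}
```

View pics/top0.png

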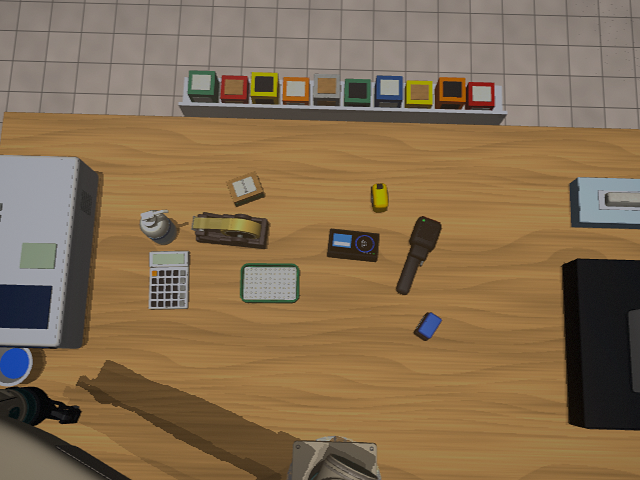

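View pics/scene0.png

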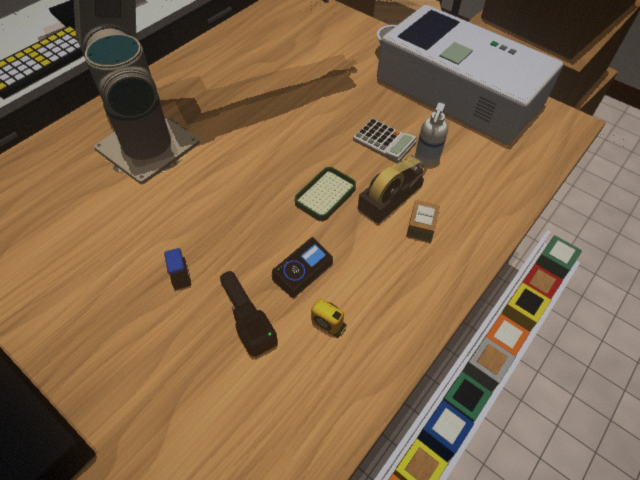

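The top view shows the tray at about (270,283). The dispenser ends near (267,235) and the reader starts near (329,245), so the tray has to shift right by roughly 30 px before going through. Next I'll measure these.

```bash
cat > m.py <<'E'
from h import *
def rect(p):
    (c,s,a)=cv2.minAreaRect((p*1000).astype(np.float32)); 
    if s[0]>s[1]: s=s[::-1]; a-=90
    return np.round(c,1),np.round(s,1),round((a+90)%180-90,2)   # a: direction of short side, deg
def tray(n,im,W,zoff=0):
    hsv=cv2.cvtColor(im,cv2.COLOR_RGB2HSV).astype(int); z=W[...,2]-zoff
    g=(hsv[...,0]>55)&(hsv[...,0]<90)&(hsv[...,1]>90)&(z>.004)&(z<.03)&(W[...,0]>.3)&(W[...,0]<.85)&(abs(W[...,1])<.3)
    k,l,st,_=cv2.connectedComponentsWithStats(g.astype(np.uint8)); 
    i=1+np.argmax(st[1:,4]); m=l==i
    q=W[m][z[m]>.016]; 
    return rect(q[:,:2]),m.sum()
E
python3 - <<'E'
from m import *
for n in("top","scene"):
    D=np.load(n+"0.npz");im,W=D["im"],D["W"]
    z=W[...,2]; 
    ok=(W[...,0]>.3)&(W[...,0]<.8)&(abs(W[...,1])<.5)
    f=z[ok&(abs(z)<.02)]; print(n,"table z",np.median(f))
    print("tray",tray(n,im,W,np.median(f)))
    m=(ok&(z>.012)).astype(np.uint8)
    k,l,st,_=cv2.connectedComponentsWithStats(m)
    for i in range(1,k):
        if st[i,4]>60:
            q=W[l==i]; print(rect(q[:,:2]),"zmax",q[:,2].max().round(3),st[i,4])
            if st[i,4]>300:
                qq=q[q[:,2]>q[:,2].max()-.006]; print("   top",rect(qq[:,:2]),"x",qq[:,0].min(),qq[:,0].max(),"y",qq[:,1].min(),qq[:,1].max())
E
```

```text
top table z -0.0013072932179903345
tray ((array([488.2, 175.2]), array([ 98.5, 147.6]), 0.72), np.int64(280))
(array([729.9, 247.8]), array([63.6, 80.1]), 22.46) zmax 0.062 813
   top (array([723. , 239.9]), array([17.4, 38.6]), -29.34) x 0.7153444307345851 0.7400073524978552 y 0.21876652234838348 0.25239386280049725
(array([ 715.2, -100.6]), array([42., 71.]), -87.66) zmax 0.068 444
   top (array([ 714.5, -101. ]), array([31. , 55.2]), -85.62) x 0.6861720367088374 0.741690659825644 y -0.11762305846002592 -0.08420978607630793
(array([616.9, 455.1]), array([68.8, 74.8]), 58.9) zmax 0.19 926
   top (array([619.3, 442.1]), array([ 8.7, 44.6]), 17.96) x 0.6123072687196048 0.6240761239080567 y 0.4201982546544169 0.46467843121716723
(array([618., 279.]), array([ 73. , 186.7]), -4.47) zmax 0.118 2191
   top (array([614.8, 246.3]), array([27.8, 31.3]), -8.05) x 0.6011811573911138 0.6307099756704561 y 0.22994610585092484 0.2633919653917622
(array([ 564.9, -200.1]), array([ 66.3, 207. ]), 70.53) zmax 0.058 1526
   top (array([ 623.8, -219.8]), array([44.8, 57.5]), 60.8) x 0.5891040679301541 0.
[... 566 characters left out ...]
rray([487.1, 173.9]), array([100.2, 148.9]), 1.34) x 0.43637761248470014 0.5384066603208821 y 0.09962167223171549 0.2476660528266363
(array([ 387.8, -223.4]), array([38. , 61.9]), 57.66) zmax 0.083 467
   top (array([ 385.2, -223.5]), array([29.1, 52.9]), 56.69) x 0.3603410758896794 0.4137984455422232 y -0.24204842682065925 -0.20318272930853787
scene table z -0.0004946190283688049Traceback (most recent call last):
  File "<stdin>", line 7, in <module>
  File "m.py", line 10, in tray
    i=1+np.argmax(st[1:,4]); m=l==i
        ~~~~~~~~~^^^^^^^^^^
    return _wrapfunc(a, 'argmax', axis=axis, out=out, **kwds)
    return bound(*args, **kwds)
ValueError: attempt to get argmax of an empty sequence
```

Run:
```python
from m import *
a=np.radians(-4.5);ex=np.array([np.cos(a),np.sin(a)]);ey=np.array([-ex[1],ex[0]]);o=np.array([.603,.107])
for n in("top","scene"):
    f,cx,cy,R,t=cam(n); print(n,"cam",-R.T@t)
    D=np.load(n+"0.npz");W=D["W"];p=(W[...,:2]-o);X=p@ex*1e3;Y=p@ey*1e3;Z=W[...,2]*1e3
    for nm,s in(("disp",1),("read",-1)):
        for lo,hi in((8,16),(16,26),(26,36),(36,44),(44,60)):
            m=(abs(X)<28)&(Y*s>55)&(Y*s<110)&(Z>lo)&(Z<hi)
            if m.sum()>5: print(nm,lo,hi,m.sum(),np.percentile(Y[m]*s,[1,5,10,25]).round(1))
        m=(Y*s>85)&(Y*s<190)&(abs(X)<50)&(Z>12); b=[X[m&(abs(Y*s-y)<8)] for y in(95,130,165)]
        print(nm,"x",[np.percentile(q,[0,2,98,100]).round(1) for q in b])
    hsv=cv2.cvtColor(D["im"],cv2.COLOR_RGB2HSV); 
    m=(abs(X+120)<4)&(abs(Y-59)<100)&(Z<30); 
    for v,u in list(zip(*np.where(m&((Y<-8)|(Y>120)) )))[:0]: pass
    m=(X>-190)&(X<-50)&(Y>-30)&(Y<150)&(Z>12)&(Z<30); print("tray",rect(np.stack([X[m],Y[m]],1)/1e3))
```

```text
top cam [0.28070301 0.03559432 1.59724046]
disp 8 16 9 [79.4 79.6 79.9 80.2]
disp 16 26 11 [80.4 80.4 80.5 80.5]
disp 26 36 20 [79.9 79.9 80.1 80.6]
disp 36 44 12 [79.7 79.9 80.1 80.3]
disp 44 60 122 [80.1 80.7 81.1 83.2]
disp x [array([-33.9, -32.9,  35.7,  36.5]), array([-35. , -33.2,  35.1,  36.8]), array([-33. , -32.9,  34.8,  36.5])]
read 26 36 54 [80.6 81.7 82.6 86.7]
read 36 44 147 [80.2 81.1 82.6 87.2]
read 44 60 44 [83.3 85.1 85.9 91. ]
read x [array([-36.4, -35.2,  32. ,  34.7]), array([-35.7, -35. ,  31.5,  33.8]), array([-35.7, -35.2,  32.4,  35.3])]
tray (array([-120.3,   58.5]), array([101.5, 150.8]), 5.84)
scene cam [ 1.00092725 -0.49024591  0.99538567]
disp 8 16 36 [81.1 81.3 81.9 82.7]
disp 16 26 47 [80.6 81.8 82.  82.8]
disp 26 36 49 [80.  81.5 82.1 82.8]
disp 36 44 43 [81.3 81.7 82.  82.8]
disp 44 60 186 [81.6 82.  82.5 83.7]
disp x [array([-27.8, -25.6,  41.3,  42.1]), array([-28.7, -27.4,  41.8,  42.3]), array([-7.9, -6.1, 41.4, 42. ])]
read 26 36 38 [76.7 76.9 77.8 80.9]
read 36 44 194 [77.8 80.4 81.7 86.7]
read 44 60 72 [80.3 82.2 84.5 88.2]
read x [array([-30. , -27.3,  38.3,  39.9]), array([-28.8, -27. ,  37.7,  38.8]), array([-29.7, -27.6,  37.7,  39.4])]
tray (array([-116.6,   61.4]), array([103.2, 155.5]), 5.29)
```

Request:
drive_tool --rows "0 0 0 0 0 0.1486 0.3;0 0 0 0 0 0.1486 0.3;0 0 0 0 0 0.1486 0.3;0 0 0 0 0 0.1486 0.3;0 0 0 0 0 0.1486 0.3;0 0 0 0 0 0.1486 0.3;0 0 0 0 0 0.1486 0.3;0 0 0 0 0 0.1486 0.3;0 0 0 0 0 0.1486 0.3;0 0 0 0 0 0 0.3"

```text
time_s: 1.1
eef_pos: [0.1916, 0.5947, 0.4041]
ee_rot: [0.734, 0.679, -0.001, 0.0]
force: [-0.3, 0.4, -0.6]
gripper_width: 0.0255
grip_force: 0.0
```

Request:
drive_tool --rows "-2.28 2.74 0 0 0 0 0.3;-2.28 2.74 0 0 0 0 0.3;-2.28 2.74 0 0 0 0 0.3;-2.28 2.74 0 0 0 0 0.3;-2.28 2.74 0 0 0 0 0.3;-2.28 2.74 0 0 0 0 0.3;-2.28 2.74 0 0 0 0 0.3;-2.28 2.74 0 0 0 0 0.3;-2.28 2.74 0 0 0 0 0.3;-2.28 2.74 0 0 0 0 0.3;-2.28 2.74 0 0 0 0 0.3;-2.28 2.74 0 0 0 0 0.3"

```text
time_s: 2.3
eef_pos: [0.4989, 0.2951, 0.4045]
ee_rot: [0.733, 0.68, -0.0, -0.0]
force: [0.3, -0.7, 0.1]
gripper_width: 0.0255
grip_force: 0.0
```

```bash
cat > s.py <<'E'
from h import *
from scipy.spatial.transform import Rotation as Ro
A=np.radians(-4.5);EX=np.array([np.cos(A),np.sin(A)]);EY=np.array([-EX[1],EX[0]]);O=np.array([.603,.107])
def st():
    s=get_state();M=Ro.from_quat(s["ee_rot"]).as_matrix();p=(s["eef_pos"][:2]-O)*1e3
    print("t",round(s["time_s"],2),"gapXY",(p@EX).round(1),(p@EY).round(1),"z",s["eef_pos"][2].round(4),"ytool ang vs gap",(np.degrees(np.arctan2(M[1,1],M[0,1]))+4.5).round(2),"tilt",M[:2,2].round(3),"w",s["gripper_width"].round(3),"F",s["force"].round(1))
if __name__=="__main__": st()
E
python3 s.py
```

```text
Traceback (most recent call last):
  File "s.py", line 7, in <module>
    if __name__=="__main__": st()
                             ~~^^
  File "s.py", line 6, in st
    print("t",round(s["time_s"],2),"gapXY",(p@EX).round(1),(p@EY).round(1),"z",s["eef_pos"][2].round(4),"ytool ang vs gap",(np.degrees(np.arctan2(M[1,1],M[0,1]))+4.5).round(2),"tilt",M[:2,2].round(3),"w",s["gripper_width"].round(3),"F",s["force"].round(1))
                                                                                                                                                                                                            ^^^^^^^^^^^^^^^^^^^^^^^^
AttributeError: 'float' object has no attribute 'round'
```

Request:
drive_tool --rows "0 0 2.5 0 0 0 0.3;0 0 2.5 0 0 0 0.3;0 0 2.5 0 0 0 0.3;0 0 2.5 0 0 0 0.3;0 0 2.5 0 0 0 0.3;0 0 2.5 0 0 0 0.3;0 0 2.5 0 0 0 0.3;0 0 2.5 0 0 0 0.3;0 0 0.8 0 0 0 0.3;0 0 0.8 0 0 0 0.3;0 0 0.8 0 0 0 0.3;0 0 0 0 0 0 0.3"

```text
time_s: 3.5
eef_pos: [0.4981, 0.2963, 0.1805]
ee_rot: [0.734, 0.679, -0.0, -0.0]
force: [0.6, -0.9, 0.1]
gripper_width: 0.0254
grip_force: 0.0
```

```bash
sed -i 's/s\["gripper_width"\].round(3)/round(float(s["gripper_width"]),3)/' s.py
cat > look.py <<'E'
import sys
from s import *; from m import rect
st()
im,d,W=cloud("top"); p=W[...,:2]-O; X=p@EX*1e3;Y=p@EY*1e3;Z=W[...,2]*1e3
hsv=cv2.cvtColor(im,cv2.COLOR_RGB2HSV).astype(int)
x0,y0,x1,y1=map(float,sys.argv[1:5])
m=(X>x0)&(X<x1)&(Y>y0)&(Y<y1)&(Z>12)&(Z<30); g=m&(hsv[...,0]>45)&(hsv[...,0]<95)&(hsv[...,1]>80)
print("all",rect(np.stack([X[m],Y[m]],1)/1e3),m.sum()); print("green",rect(np.stack([X[g],Y[g]],1)/1e3),g.sum())
cv2.imwrite(f"pics/{sys.argv[5]}.png",cv2.resize(im[150:350,130:450],None,fx=2.5,fy=2.5)[...,::-1])
E
python3 look.py -190 -30 -50 150 a1
```

```text
t 3.5 gapXY -119.5 180.5 z 0.1805 ytool ang vs gap 0.04 tilt [-0. -0.] w 0.025 F [ 0.6 -0.9  0.1]
all (array([-120.4,   58.4]), array([101.6, 150.5]), 6.02) 599
green (array([-120.2,   58.9]), array([ 99.6, 148.6]), 4.4) 290
```

View pics/a1.png

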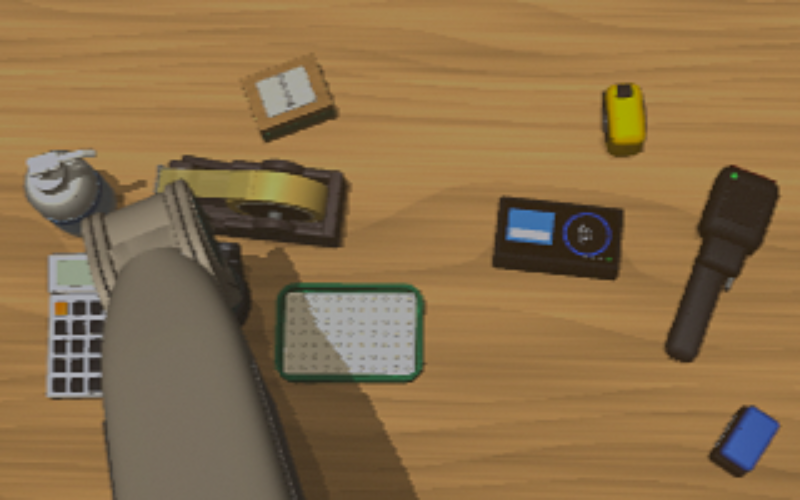

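The arm is at crop (200,280), on the tray's left, and the tray is untouched at (350,332). Now I'll push it sideways and square.

Request:
drive_tool --rows "-1 0 0 0 0 0 0.3;-1 0 0 0 0 0 0.3;-0.4 0 0 0 0 0 0.3;-0.4 0 0 0 0 0 0.3;-0.4 0 0 0 0 0 0.3;-0.4 0 0 0 0 0 0.3;-0.4 0 0 0 0 0 0.3;-0.4 0 0 0 0 0 0.3;-0.4 0 0 0 0 0 0.3;-0.4 0 0 0 0 0 0.3;-0.4 0 0 0 0 0 0.3;-0.4 0 0 0 0 0 0.3"

```text
time_s: 4.75
eef_pos: [0.4936, 0.2363, 0.1809]
ee_rot: [0.734, 0.679, 0.0, 0.0]
force: [0.7, 1.7, 1.3]
gripper_width: 0.0259
grip_force: 0.9
```

```bash
python3 look.py -190 -70 -50 130 a2
```

```text
t 4.75 gapXY -119.2 120.4 z 0.1809 ytool ang vs gap 0.01 tilt [0.001 0.   ] w 0.026 F [0.7 1.7 1.3]
all (array([-125.1,   28. ]), array([100.7, 141.5]), 2.41) 439
green (array([-125.1,   28.5]), array([100.6, 140.4]), 2.41) 206
```

Request:
drive_tool --rows "-0.4 0 0 0 0 0 0.3;-0.4 0 0 0 0 0 0.3;-0.4 0 0 0 0 0 0.3;-0.4 0 0 0 0 0 0.3;-0.4 0 0 0 0 0 0.3;-0.4 0 0 0 0 0 0.3;-0.4 0 0 0 0 0 0.3;-0.3 0 0 0 0 0 0.3;-0.1 0 0 0 0 0 0.3;0 0 0 0 0 0 0.3"

```text
time_s: 5.8
eef_pos: [0.4908, 0.2043, 0.1806]
ee_rot: [0.734, 0.679, -0.0, 0.0]
force: [0.0, 0.3, 0.3]
gripper_width: 0.0259
grip_force: 0.3
```

```bash
python3 look.py -190 -110 -50 110 a2
```

```text
t 5.8 gapXY -119.5 88.2 z 0.1806 ytool ang vs gap -0.01 tilt [-0.    -0.001] w 0.026 F [0.  0.3 0.3]
all (array([-128.4,   -3.7]), array([100.8, 141.3]), 0.36) 462
green (array([-128.3,   -2.8]), array([ 99.9, 140.1]), -0.01) 206
```

View pics/a2.png

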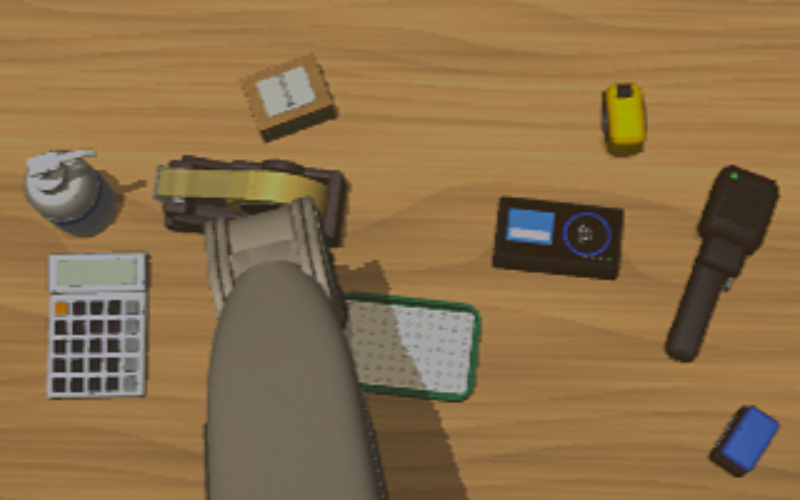

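Request:
drive_tool --rows "1.5 0 0 0 0 0 0.3;1.5 0 0 0 0 0 0.3;0 0 -2.5 0 0 0 0.7;0 0 -2.5 0 0 0 0.7;0 0 -2.5 0 0 0 0.7;0 0 -2.5 0 0 0 0.7"

```text
time_s: 6.45
eef_pos: [0.493, 0.2359, 0.2815]
ee_rot: [0.734, 0.679, -0.0, -0.0]
force: [-0.5, -0.1, 0.2]
gripper_width: 0.0599
grip_force: 0.0
```

Request:
drive_tool --rows "0 0 0 0 0 -0.1428 0.7;0 0 0 0 0 -0.1428 0.7;0 0 0 0 0 -0.1428 0.7;0 0 0 0 0 -0.1428 0.7;0 0 0 0 0 -0.1428 0.7;0 0 0 0 0 -0.1428 0.7;0 0 0 0 0 -0.1428 0.7;0 0 0 0 0 -0.1428 0.7;0 0 0 0 0 -0.1428 0.7;0 0 0 0 0 -0.1428 0.7;0 0 0 0 0 -0.1428 0.7"

```text
time_s: 7.55
eef_pos: [0.4931, 0.2359, 0.2806]
ee_rot: [0.036, 0.999, -0.0, -0.0]
force: [0.7, -0.4, 0.4]
gripper_width: 0.0597
grip_force: 0.0
```

Request:
drive_tool --rows "2.1 0 0 0 0 0 0.7;2.1 0 0 0 0 0 0.7;2.1 0 0 0 0 0 0.7;2.1 0 0 0 0 0 0.7;0 -2 0 0 0 0 0.7;0 -2 0 0 0 0 0.7;0 -2 0 0 0 0 0.7;0 -2 0 0 0 0 0.7;0 -2 0 0 0 0 0.7;0 -1.8 0 0 0 0 0.7;0 0 0 0 0 0 0.7"

```text
time_s: 8.65
eef_pos: [0.4001, 0.1232, 0.2807]
ee_rot: [0.04, 0.999, -0.0, -0.0]
force: [-0.1, 0.1, -0.5]
gripper_width: 0.0596
grip_force: 0.0
```

```bash
python3 look.py -190 -110 -50 110 a3
```

```text
t 8.65 gapXY -203.6 0.2 z 0.2807 ytool ang vs gap 89.94 tilt [-0.001 -0.001] w 0.06 F [-0.1  0.1 -0.5]
all (array([-105.5,  -12.7]), array([103. , 165.3]), -30.63) 297
green (array([-128.3,    1.2]), array([ 99.8, 148.5]), 0.17) 172
```

View pics/a3.png

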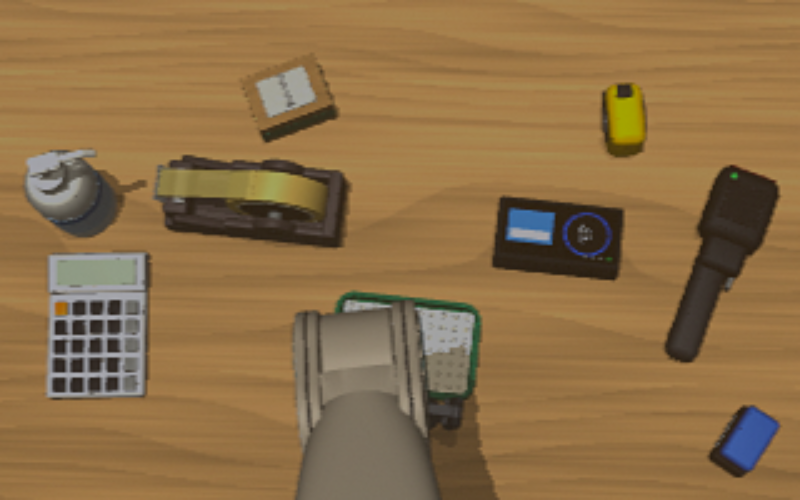

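The tray is at (410,345) in the crop, centred to within about 1 mm and square. I'll lower behind it and push forward.

Request:
drive_tool --rows "0 0 2 0 0 0 0.7;0 0 2 0 0 0 0.7;0 0 2 0 0 0 0.7;0 0 2 0 0 0 0.7;0 0 1 0 0 0 0.7;0 0 0.8 0 0 0 0.7;0 0 0.5 0 0 0 0.7;0 0 0.2 0 0 0 0.7;0 0 0 0 0 0 0.7"

```text
time_s: 9.6
eef_pos: [0.4006, 0.1236, 0.1759]
ee_rot: [0.039, 0.999, 0.0, 0.0]
force: [-0.4, 0.4, 0.3]
gripper_width: 0.0597
grip_force: 0.0
```

Request:
drive_tool --rows "-0.5 0 0 0 0 0 0.7;-0.5 0 0 0 0 0 0.7;-0.4 0 0 0 0 0 0.7;-0.4 0 0 0 0 0 0.7;-0.4 0 0 0 0 0 0.7;-0.4 0 0 0 0 0 0.7;-0.4 0 0 0 0 0 0.7;-0.4 0 0 0 0 0 0.7;-0.4 0 0 0 0 0 0.7;-0.4 0 0 0 0 0 0.7;-0.4 0 0 0 0 0 0.7;-0.4 0 0 0 0 0 0.7"

```text
time_s: 10.8
eef_pos: [0.4505, 0.1195, 0.1757]
ee_rot: [0.039, 0.999, -0.0, 0.0]
force: [-0.7, -0.2, -1.3]
gripper_width: 0.0599
grip_force: 0.4
```

```bash
python3 look.py -180 -78 -36 78 a4
```

```text
t 10.8 gapXY -153.0 0.5 z 0.1757 ytool ang vs gap 90.01 tilt [ 0. -0.] w 0.06 F [-0.7 -0.2 -1.3]
all (array([-91.1,   1.7]), array([ 96.2, 152.3]), -0.37) 216
green (array([-63.1, -16.2]), array([ 73.3, 163. ]), -28.82) 123
```

Request:
drive_tool --rows "-0.4 0 0 0 0 0 0.7;-0.4 0 0 0 0 0 0.7;-0.4 0 0 0 0 0 0.7;-0.4 0 0 0 0 0 0.7;-0.4 0 0 0 0 0 0.7;-0.4 0 0 0 0 0 0.7;-0.4 0 0 0 0 0 0.7"

```text
time_s: 11.55
eef_pos: [0.4783, 0.1174, 0.1757]
ee_rot: [0.039, 0.999, -0.0, -0.0]
force: [-1.0, 0.1, 1.0]
gripper_width: 0.0601
grip_force: 0.7
```

```bash
python3 look.py -180 -78 -10 78 a4; python3 -c "
import cv2;i=cv2.imread('pics/a4.png')[180:420,280:600];cv2.imwrite('pics/a4c.png',cv2.resize(i,None,fx=2.2,fy=2.2))"
```

```text
t 11.55 gapXY -125.2 0.5 z 0.1757 ytool ang vs gap 90.01 tilt [-0.  0.] w 0.06 F [-1.   0.1  1. ]
all (array([-84.5, -59.4]), array([ 49.1, 148.2]), -78.63) 152
green (array([-51.9, -61.5]), array([ 37.8, 101.1]), -61.35) 79
```

View pics/a4c.png

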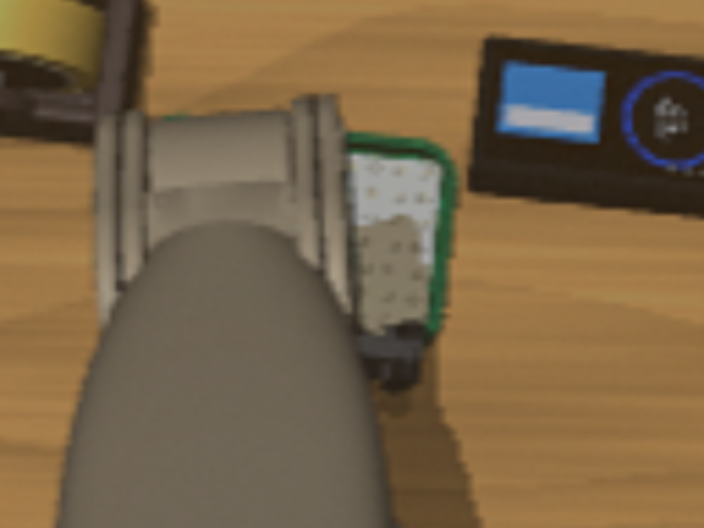

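The tray's right edge (458) clears the reader face (471) by about 6 mm and stays parallel to it, so I'll go on.

Request:
drive_tool --rows "-0.4 0 0 0 0 0 0.7;-0.4 0 0 0 0 0 0.7;-0.4 0 0 0 0 0 0.7;-0.4 0 0 0 0 0 0.7;-0.4 0 0 0 0 0 0.7;-0.4 0 0 0 0 0 0.7;-0.4 0 0 0 0 0 0.7;-0.4 0 0 0 0 0 0.7;-0.4 0 0 0 0 0 0.7;-0.4 0 0 0 0 0 0.7;-0.4 0 0 0 0 0 0.7;-0.4 0 0 0 0 0 0.7"

```text
time_s: 12.8
eef_pos: [0.5262, 0.1136, 0.1757]
ee_rot: [0.039, 0.999, -0.0, -0.0]
force: [-1.2, -0.5, 0.3]
gripper_width: 0.0596
grip_force: 0.5
```

Request:
drive_tool --rows "-0.4 0 0 0 0 0 0.7;-0.4 0 0 0 0 0 0.7;-0.4 0 0 0 0 0 0.7;-0.4 0 0 0 0 0 0.7;-0.4 0 0 0 0 0 0.7;-0.4 0 0 0 0 0 0.7;-0.4 0 0 0 0 0 0.7;-0.4 0 0 0 0 0 0.7;-0.4 0 0 0 0 0 0.7;-0.4 0 0 0 0 0 0.7;-0.4 0 0 0 0 0 0.7;-0.4 0 0 0 0 0 0.7"

```text
time_s: 14.0
eef_pos: [0.574, 0.1098, 0.1757]
ee_rot: [0.039, 0.999, -0.0, -0.0]
force: [-1.5, 0.6, 0.1]
gripper_width: 0.0596
grip_force: 0.6
```

```bash
python3 look.py -20 -78 110 78 a5
python3 - <<'E'
from h import *
im,_=imaging.get_image("scene"); cv2.imwrite("pics/a5s.png",cv2.resize(im[130:350,220:480],None,fx=2.5,fy=2.5)[...,::-1])
E
```

```text
t 14.0 gapXY -29.1 0.5 z 0.1757 ytool ang vs gap 90.01 tilt [-0. -0.] w 0.06 F [-1.5  0.6  0.1]
all (array([ 46.7, -54.7]), array([ 43.8, 123.5]), -80.76) 141
green (array([ 40.6, -64.5]), array([ 35.7, 100.6]), -65.15) 70
```

View pics/a5s.png

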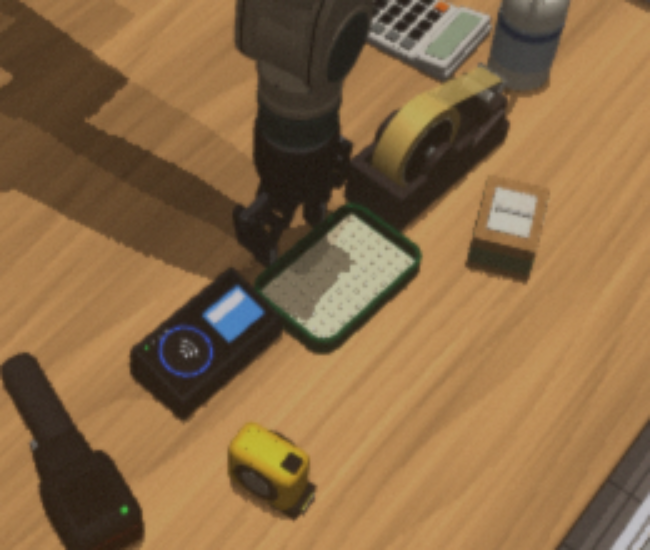

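The tray is halfway through the gap and still square. I'll finish the push, 7 cm more.

Request:
drive_tool --rows "-0.4 0 0 0 0 0 0.7;-0.4 0 0 0 0 0 0.7;-0.4 0 0 0 0 0 0.7;-0.4 0 0 0 0 0 0.7;-0.4 0 0 0 0 0 0.7;-0.4 0 0 0 0 0 0.7;-0.4 0 0 0 0 0 0.7;-0.4 0 0 0 0 0 0.7;-0.4 0 0 0 0 0 0.7;-0.4 0 0 0 0 0 0.7"

```text
time_s: 15.1
eef_pos: [0.6139, 0.1067, 0.1757]
ee_rot: [0.039, 0.999, -0.0, 0.0]
force: [-0.3, 0.4, 0.1]
gripper_width: 0.0595
grip_force: 0.5
```

Request:
drive_tool --rows "-0.4 0 0 0 0 0 0.7;-0.4 0 0 0 0 0 0.7;-0.4 0 0 0 0 0 0.7;-0.4 0 0 0 0 0 0.7;-0.4 0 0 0 0 0 0.7;-0.4 0 0 0 0 0 0.7;-0.3 0 0 0 0 0 0.7;-0.2 0 0 0 0 0 0.7;-0.1 0 0 0 0 0 0.7;0 0 0 0 0 0 0.7"

```text
time_s: 16.1
eef_pos: [0.6437, 0.1044, 0.1758]
ee_rot: [0.039, 0.999, -0.0, 0.0]
force: [0.3, -0.2, -1.1]
gripper_width: 0.0597
grip_force: 0.2
```

Request:
drive_tool --rows "0.5 0 0 0 0 0 0.7;1 0 0 0 0 0 0.7;1 0 0 0 0 0 0.7;0 0 -2 0 0 0 0.7;0 0 -2.5 0 0 0 0.7;0 0 -2.5 0 0 0 0.7;0 0 -2.5 0 0 0 0.7;0 0 -2.5 0 0 0 0.7;0 0 -2.5 0 0 0 0.7;0 0 -2.5 0 0 0 0.7;0 0 -2.5 0 0 0 0.7;0 0 0 0 0 0 0.7"

```text
time_s: 17.3
eef_pos: [0.6191, 0.1066, 0.3751]
ee_rot: [0.039, 0.999, 0.0, 0.004]
force: [0.2, -1.1, -0.1]
gripper_width: 0.0601
grip_force: 0.0
```

Request:
drive_tool --rows "3 0 0 0 0 0 0.7;3 0 0 0 0 0 0.7;3 0 0 0 0 0 0.7;3 0 0 0 0 0 0.7;3 0 0 0 0 0 0.7;3 0 0 0 0 0 0.7;0 0 0 0 0 0 0.7;0 0 0 0 0 0 0.7"

```text
time_s: 18.1
eef_pos: [0.4379, 0.1205, 0.3698]
ee_rot: [0.039, 0.999, -0.0, -0.0]
force: [0.6, -0.1, 0.6]
gripper_width: 0.0596
grip_force: 0.0
```

```bash
python3 look.py 41 -95 180 95 a6
```

```text
t 18.1 gapXY -165.6 0.5 z 0.3698 ytool ang vs gap 90.04 tilt [-0.001 -0.   ] w 0.06 F [ 0.6 -0.1  0.6]
all (array([108.3,   0.7]), array([119.4, 150. ]), -0.08) 539
green (array([100. ,   1.2]), array([102.2, 148.5]), -0.5) 288
```

View pics/a6.png

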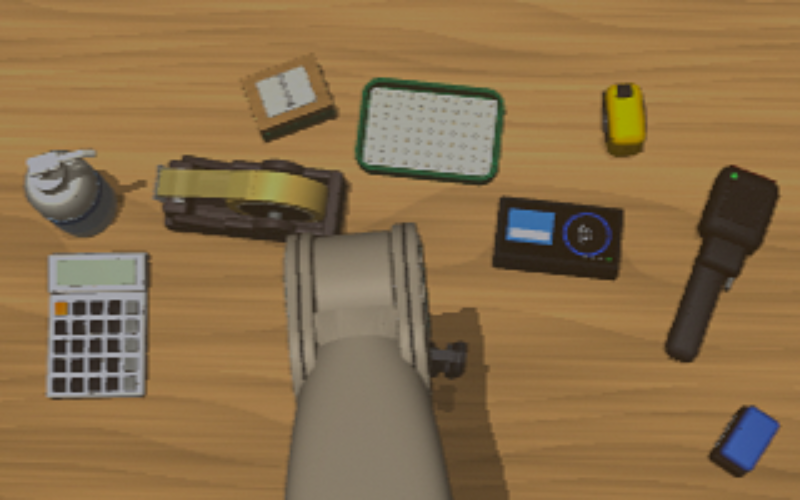

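The tray at (430,130) is square and centred. Its trailing edge is about 15 mm past both bodies, nothing else has moved, and the hand is clear.

```bash
python3 -c "from h import *;print(sign_off())"
```

```text
the job is handed in; nothing more can be done
None
```

The green tray went straight through the gap without forcing and lies about 15 mm beyond the dispenser and reader, square to within about half a degree; nothing else moved, the hand is clear, and the job was handed in at about 18 s.

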